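# Count three blue bottle stoppers into the tray

## Task

Sweep the three blue bottle stoppers along the deck of the counting tray into its trough, without lifting them and leaving the white one on the deck. Then tip the trough's lid forward past its balance point so that it drops fully shut, and last pick up the extra white stopper and set it gently in the blue bowl. Do not bump the lamp over the tray, and leave the jar, the tumbler and the bottle opener where they are.

Things in the scene. Friction and masses are not known exactly. Their poses are not given: they have to be found in the camera images.
- tray: Wooden counting tray fixed to the table, 210 mm (its x) by 200 mm (its y). Origin on the table under it; own x points away from the robot, across the deck to the trough; z up. Flat rimless deck, top 52 mm above the table, x = -110 to +20 mm. Four stoppers stand on it at x about -50 to -20 mm, in lanes at about y = -69, -23, +23, +69 mm; which is in which lane varies
- trough (a point): Centre of the floor of the trough beyond the deck's far edge: tray x = +20 to +72 mm, y = -94 to +94 mm, floor 8 mm above the table (44 mm below the deck), three low ribs 10 mm high across it at y = -46, 0, +46 mm. Pieces pushed over the deck's edge drop in
- lid (a joint): Hinge of the trough's clear flat lid (58 mm wide, 194 mm long, 5 mm thick, 120 g), in rad. 0 = shut, level over the trough; grows as it opens. Starts open at its stop at 2.0, leaning back away from the robot beyond upright (1.57), held by gravity alone. Pushed towards the robot past upright it falls shut by itself; the hinge has almost no friction
- lid_hinge (a point): Middle of the lid's hinge line, which runs along the tray's y, at tray x = +78 mm, 58 mm above the table; its axes are the tray's
- lid_bar (a point): Point on the lid's orange side handle, a round bar 12 mm thick parallel to the hinge and 65 mm from it, sticking out of the lid's left end (tray y = +97 to +142 mm); the point is on the bar's axis at tray y = +125 mm. With the lid open it is about 27 mm beyond the hinge and 117 mm above the table, free above and behind
- lamp: Light on an L-shaped arm, fixed to the tray; origin at the foot of its 12 mm round post at the tray's far right corner (tray x = +92, y = -125 mm). Its light bar hangs over the trough (see lamp_end). A gripper held upright strikes it when sweeping to the deck's edge; leaning the gripper back to the robot by 25 to 40 degrees, fingers forward, clears it
- lamp_end (a point): Underside of the light bar's free left end. The bar is 26 mm wide (tray x = +15 to +41 mm), runs from tray y = -105 to +55 mm, underside 165 mm above the table (113 mm above the deck)
- blue_a: Blue ceramic bottle stopper, an upright cylinder 30 mm in diameter and 26 mm tall with a bevelled top edge (22 mm across the top), about 35 g; origin at the centre of its underside, own z along its axis. It starts upright on the tray's deck
- blue_b: Blue ceramic bottle stopper, an upright cylinder 30 mm in diameter and 26 mm tall with a bevelled top edge (22 mm across the top), about 35 g; origin at the centre of its underside, own z along its axis. It starts upright on the tray's deck
- blue_c: Blue ceramic bottle stopper, an upright cylinder 30 mm in diameter and 26 mm tall with a bevelled top edge (22 mm across the top), about 35 g; origin at the centre of its underside, own z along its axis. It starts upright on the tray's deck
- white: White ceramic bottle stopper, an upright cylinder 30 mm in diameter and 26 mm tall with a bevelled top edge (22 mm across the top), about 35 g; origin at the centre of its underside, own z along its axis. It starts upright on the tray's deck; this one is the extra
- bowl: Blue ceramic bowl, loose, 136 mm across the rim, 50 mm high, walls 4 mm thick, inner floor about 5 mm above the table, 400 g; origin at the centre of its underside. It stands to the robot's right or left of the tray, the jar on the other side
- jar: Clear glass jar with closed bail lid, 84 mm across, 125 mm high, loose; origin at the centre of its underside
- tumbler: Green glass tumbler, 72 mm across, 90 mm high, loose; origin at the centre of its underside
- opener: Steel bottle opener lying flat, about 130 mm long, 8 mm thick, loose; origin on its underside near the middle
Not all that is in view belongs to the job. What is shaped like the blue_a but brown or yellow is not meant.

How it is judged:
By the outcome, as a careful person would: the job done as asked, in the order asked, and still so for the second after the job is handed in, with the robot touching nothing.
It also fails if it takes over 69 s, if anything falls off the work surface, if the arm or the gripper's body presses on something with over 40 N, if the wrist force passes 120 N, or if a joint passes its speed limit or range.

## Robot

A 7-joint arm with a two-finger parallel gripper is mounted at the origin on the work surface. World frame = base frame: x ahead of the robot, y to its left, z up, the work surface at z = 0. Lengths are in m, angles in rad, forces in N, time in s.
With the tool pointing down it reaches from about 0.4 to 0.85 m from the base axis. Payload 10.4 kg.
Tool frame: the origin (TCP) lies between the finger pads; the fingertips stand 25 mm ahead of it and the grasp point (between the pads) lies 6 mm ahead of it; z points along the fingers, y is the line along which they close (so a half turn about z gives the same grasp; the last joint's range is limited). The gripper opens to 87 mm and grips with 3 to 60 N. Pads are 19 mm wide; open, the fingers measure 117 mm over their backs; the gripper's body (75 mm by 190 mm) begins 51 mm behind the grasp point.
Start: joints at [-1.308, 0.332, -0.065, 1.46, 0.022, 1.35, -0.088], TCP at [0.176, 0.6, 0.248] pointing down, gripper open.
Joint ranges: [-2.6, 2.6], [-0.5, 2.12], [-1.47, 1.34], [0.16, 2.42], [-1.27, 4.41], [0.06, 2.06], [-2.6, 2.6]. Speed limits (rad/s): [2.22, 2.22, 2.79, 2.79, 3.14, 3.14, 3.14].

## Interface

Orientations are given as a unit quaternion [w, x, y, z].
In Python, from cell import r gives the robot as it stands. The module is installed in compiled form; this text tells all that it offers.
- The arm moves only by the tool apply_moves, never from a script. Its argument "rows" is a list of rows, each an object with "linear": the shift along the tool's x, y, z in cm, a list of three; "spin": the turn about the tool's z in rad; "gripper": the finger opening in cm, from 0 to 8.7. In form: [{"linear": [tx, ty, tz], "spin": spin, "gripper": gripper}, ...]. A call has 1 to 20 rows; each row is the pose to reach, as a shift and turn from the pose commanded when the call began, along the tool's axes at that moment; what a row does not reach only later rows make up. A row lasts 1/12 s, in which the tool goes at most 41.7 mm and 7.16 degrees, less where a joint would pass 70% of its speed; a pose out of reach is approached as far as the arm can. A call with a gripper value outside its range is refused whole. The fingers move at their own pace and stop on an object; "force" is the grip in N (left out, the last holds). Time passes only in rows, so rows that repeat a pose let the fingers close. It gives the time, the measured TCP pose, the force, the opening and the grip force at its end, in the units of the state.
- r.observe(): the state, without advancing time (a new reading comes with each control period).
- r.get_image(name): name is "scene" or "top" or "wrist"; returns a dict with "frame" (480x640x3 uint8, blue, green, red), "range_z" (480x640 float32, m along the optical axis (not along the pixel's ray), 0 where there is no reading), "vertical_fov" (degrees; the focal length in pixels is half the picture's height over the tangent of half this angle, whatever the lens; pixels are square), "cx", "cy" (the principal point, pixels), "view" (4x4, takes a point from world to camera coordinates). Camera axes: x right, y up, looking along -z (the intrinsics and any distortion apply to the point x, -y, -z); pixel columns grow to the right and rows downward; lengths in m; the calibration is good to about 2 mm. A picture is of the moment at which its call begins.
- r.hand_in(): hands the job in; it is judged then, once.
The state is a dict: "clock": time; "joint_positions": joint angles; "qvel": joint speeds; "joint_torque": joint torques, N m; "ee_pos": TCP position; "orientation": TCP orientation; "contact_force": force on the tool from outside, world axes, zero at the start; "torque": the same for the moment, N m; "opening": finger opening in m; "grasp_force": force on a finger pad.
Only numpy, scipy, OpenCV 4.12 (cv2) and the standard library are available. Lean on these libraries where they do the work, as an engineer would, in place of code of your own. Each camera call takes 0.05 s, during which the arm holds its last target. There are 200 camera calls.

## Working session

There is one attempt and no reset: what is moved stays moved. The work goes in short steps, Python scripts to look and compute and a tool call to move; the robot and the scene stay as the last step left them, time stands still between calls to the robot, and variables do not carry over. Pictures are saved under pics/ and viewed, at most 10 in all, crops included, and the job is handed in when it is done.

Besides the shell and the picture viewer there is one more tool, called as name([rows], argument=value, ...), one row to a line, values as JSON. apply_moves: Moves the arm, as the interface text tells. Its arguments: {"type":"object","properties":{"rows":{"type":"array","items":{"type":"object","properties":{"linear":{"type":"array","items":{"type":"number"}},"spin":{"type":"number"},"gripper":{"type":"number"}}}},"force":{"type":"number"}},"required":["rows"]}

```bash
mkdir -p pics; cat > h.py <<'E'
import numpy as np,cv2
from cell import r
def cam(n):
    d=r.get_image(n); d['f']=240/np.tan(np.radians(d['vertical_fov'])/2); d['V']=np.array(d['view']); return d
def ray(d,u,v):
    R=d['V'][:3,:3];t=d['V'][:3,3]
    c=np.array([(u-d['cx'])/d['f'],-(v-d['cy'])/d['f'],-1.]); return -R.T@t, R.T@c
def onplane(d,u,v,z):
    o,w=ray(d,u,v); return o+w*(z-o[2])/w[2]
def pt(d,u,v):
    o,w=ray(d,u,v); return o+w*d['range_z'][int(v),int(u)]
def proj(d,p):
    c=d['V'][:3,:3]@np.array(p)+d['V'][:3,3]; return d['cx']+d['f']*c[0]/-c[2], d['cy']-d['f']*c[1]/-c[2]
E
python3 - <<'E'
from h import *
for n in("scene","top"):
    d=cam(n); cv2.imwrite(f"pics/{n}0.png",d['frame']); print(n,{k:v for k,v in d.items() if k not in('frame','range_z','view')})
print(r.observe())
E
```

```text
scene {'vertical_fov': 52.747723484576184, 'cx': 320.6289214641467, 'cy': 236.03756335887536, 'f': np.float64(484.03118029183725), 'V': array([[ 0.56336281,  0.82620122, -0.00372543, -0.3310304 ],
       [-0.49180596,  0.3389647 ,  0.8020161 ,  0.16756858],
       [ 0.66388948, -0.44999386,  0.59729079, -1.37690266],
       [ 0.        ,  0.        ,  0.        ,  1.        ]])}
top {'vertical_fov': 52.78321091817465, 'cx': 318.9293700448886, 'cy': 244.83281821415417, 'f': np.float64(483.6547772620255), 'V': array([[ 0.01953498, -0.99959407,  0.02073857,  0.001101  ],
       [ 0.99530488,  0.02140951,  0.09439189, -0.53986743],
       [-0.09479757,  0.01879726,  0.99531909, -1.01788837],
       [ 0.        ,  0.        ,  0.        ,  1.        ]])}
{'clock': 0.1, 'joint_positions': array([-1.30758937,  0.33281092, -0.06469515,  1.46084444,  0.02157214,
        1.34988636, -0.08849979]), 'qvel': array([ 0.00038486, -0.00304168, -0.00114811,  0.0002435 , -0.0001655 ,
       -0.00087218, -0.00026496]), 'joint_torque': array([ 2.41965048e-03, -6.24539638e+01,  2.51123303e-02, -3.90718281e+01,
       -6.14645309e-02,  3.65561654e-02,  4.03119918e-05]), 'ee_pos': array([0.17611665, 0.59935387, 0.24683821]), 'orientation': array([-7.44497401e-05,  1.42413385e-01,  9.89807069e-01, -6.23156808e-04]), 'contact_force': array([ 0.06499066, -0.14004715, -0.12865523]), 'torque': array([-0.04897984, -0.01132294,  0.02420873]), 'grasp_force': 0.0, 'opening': 0.0870373150511854}
```

View pics/top0.png

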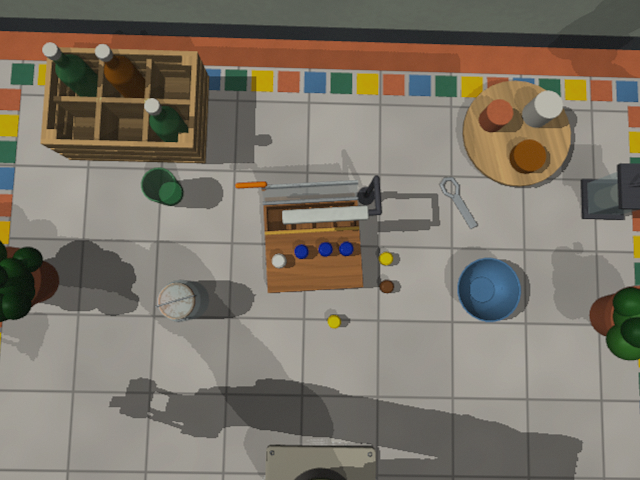

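View pics/scene0.png

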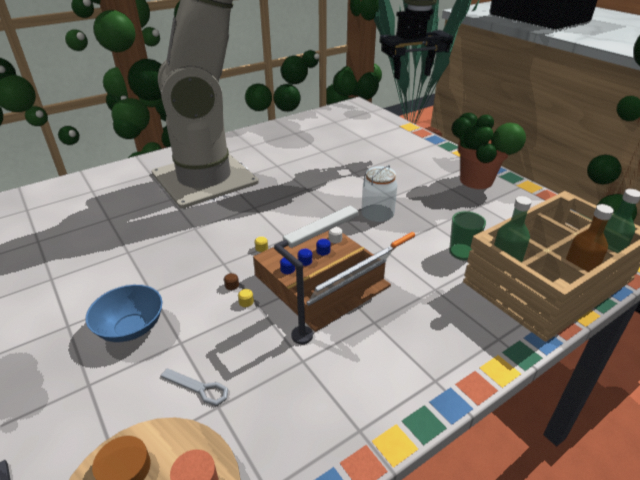

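The top view has blue stoppers at (302,251), (325,249) and (346,249), and white in the left lane at (278,261). The bowl is at (489,290), the orange bar at (251,185) and the lamp bar at about (325,215).

Look-alikes are yellow at (386,258) and (334,322), and brown at (386,287). All three are on the table rather than the deck, so I exclude them. The white bottle caps at the crate, (50,50), (103,50) and (152,105), aren't stoppers on the deck either.

```bash
cat > m.py <<'E'
from h import *
def blobs(d,kind,win):
    h=cv2.cvtColor(d['frame'],cv2.COLOR_BGR2HSV); H,S,V=cv2.split(h)
    m={'blue':(H>110)&(H<130)&(S>180),'white':(S<40)&(V>150),'orange':(H<14)&(S>200)&(V>140)}[kind]
    M=np.zeros(m.shape,np.uint8); x0,y0,x1,y1=win; M[y0:y1,x0:x1]=m[y0:y1,x0:x1]
    n,l,s,c=cv2.connectedComponentsWithStats(M); return [(s[i,4],c[i].round(1),(l==i)) for i in range(1,n) if s[i,4]>25]
def tri(a,pa,b,pb):
    o1,w1=ray(a,*pa);o2,w2=ray(b,*pb); s=np.linalg.lstsq(np.c_[w1,-w2],o2-o1,rcond=None)[0]
    p,q=o1+s[0]*w1,o2+s[1]*w2; return (p+q)/2,np.linalg.norm(p-q)
def fitpts(d,mask):
    v,u=np.nonzero(mask); P=np.array([pt(d,a,b) for a,b in zip(u,v) if d['range_z'][b,a]>0]); return P
E
python3 - <<'E'
from m import *
np.set_printoptions(precision=4,suppress=True)
t=cam("top"); s=cam("scene")
for k,wt,ws in(('blue',(280,235,365,265),(275,235,335,275)),('white',(268,250,288,272),(326,225,345,248)),('orange',(230,178,270,192),(385,230,418,255))):
    for n,d,w in(('top',t,wt),('scene',s,ws)):
        for a,c,m in blobs(d,k,w):
            P=fitpts(d,m); top=P[P[:,2]>np.percentile(P[:,2],95)-.004]
            print(k,n,a,c,'med',np.median(P,0),'topmean',top.mean(0))
# deck
v,u=np.mgrid[195:300,255:370]; P=np.array([pt(t,a,b) for a,b in zip(u.ravel(),v.ravel())])
for zlo,zhi in((.045,.060),):
    D=P[(P[:,2]>zlo)&(P[:,2]<zhi)]; r_=cv2.minAreaRect((D[:,:2]*1000).astype(np.float32)); print(len(D),D.mean(0),r_,cv2.boxPoints(r_))
L=P[(P[:,2]>.155)]; print('lamp',len(L),L.min(0),L.max(0))
im=cv2.resize(t['frame'][160:310,220:420],None,fx=4,fy=4,interpolation=cv2.INTER_CUBIC); cv2.imwrite('pics/c1.png',im)
b=t['frame']; h=cv2.cvtColor(b,cv2.COLOR_BGR2HSV); m=((h[...,0]>98)&(h[...,0]<115)&(h[...,1]>100)).astype(np.uint8); m[:, :440]=0;m[:250]=0;m[335:]=0;m[:,540:]=0
P=fitpts(t,m>0); R=P[P[:,2]>.04]; print('bowl',P[:,2].min(),R.mean(0),R.min(0),R.max(0),cv2.minEnclosingCircle(R[:,:2].astype(np.float32)))
E
```

```text
blue top 140 [325.1 249. ] med [0.5265 0.0005 0.0785] topmean [0.528  0.0008 0.0797]
blue top 144 [345.7 248.6] med [ 0.5276 -0.0423  0.0781] topmean [ 0.5293 -0.0418  0.0792]
blue top 138 [301.1 251.4] med [0.521  0.0495 0.0784] topmean [0.5213 0.0506 0.0794]
blue scene 157 [323.1 246.6] med [0.5327 0.0445 0.0736] topmean [0.5283 0.047  0.0766]
blue scene 163 [305.  256.4] med [ 0.5397 -0.0043  0.074 ] topmean [ 0.534  -0.0023  0.0764]
blue scene 147 [286.4 265.9] med [ 0.5424 -0.0504  0.0706] topmean [ 0.5496 -0.0556  0.09  ]
white top 120 [277.6 260.6] med [0.5    0.0962 0.0783] topmean [0.5019 0.0965 0.0793]
white scene 79 [335.9 230.5] med [0.5072 0.0944 0.0766] topmean [0.5964 0.0233 0.1668]
5541 [0.5129 0.026  0.053 ] ((537.02001953125, 26.9609375), (187.4432830810547, 200.33973693847656), 4.507843017578125) [[435.7154 119.4548]
 [451.4612 -80.2652]
 [638.3247 -65.533 ]
 [622.5789 134.187 ]]
lamp 1315 [ 0.4408 -0.0774  0.1673] [0.6017 0.0847 1.0641]
bowl -0.0015344545791811104 [ 0.4485 -0.3649  0.0476] [ 0.385  -0.4132  0.04  ] [ 0.5173 -0.2806  0.0552] ((0.45140737295150757, -0.34633177518844604), 0.06707604229450226)
```

View pics/c1.png

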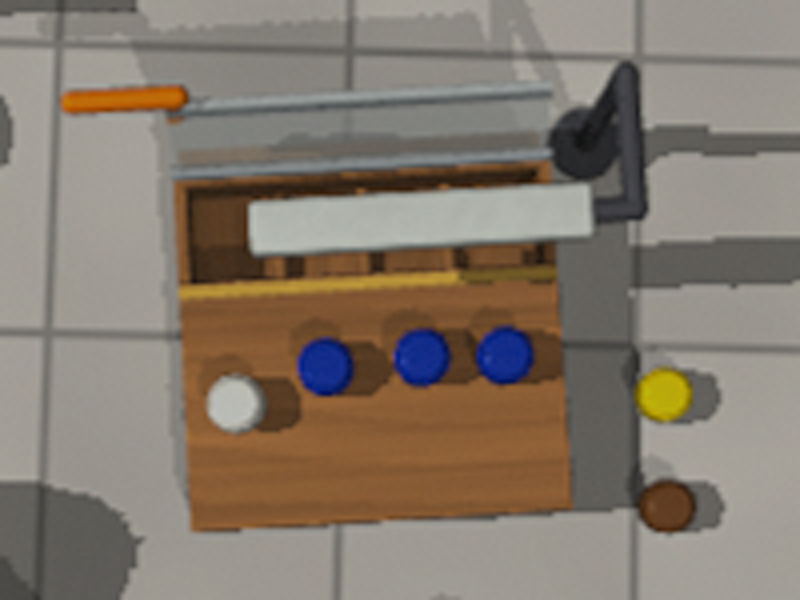

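The crop confirms the choice: three blue stoppers and one white (crop (236,404)) stand on the deck. The tray is yawed about +4.5°, its origin is near (0.553, 0.028), and the deck is at z 0.053.

The moves can't tilt the tool, and an upright gripper can't follow a stopper to the deck's edge under the lamp. So I'll either sweep briskly and stop short of the lamp, or push one piece with another.

```bash
cat > g.py <<'E'
from m import *
from scipy.spatial.transform import Rotation as Ro
A=np.radians(4.5);O=np.array([.5533,.0282])
T=np.array([[np.cos(A),-np.sin(A)],[np.sin(A),np.cos(A)]])
def tw(x,y): return O+T@np.array([x,y])/1000
def wt(p): return T.T@(np.array(p[:2])-O)*1000
def go(x,y,z,yaw=np.pi+A):
    o=r.observe();q=o['orientation'];R=Ro.from_quat([*q[1:],q[0]]).as_matrix()
    d=np.array([x,y,z])-o['ee_pos']; cur=np.arctan2(R[1,0],R[0,0]); s=-((yaw-cur+np.pi)%(2*np.pi)-np.pi)
    print('lin cm',(R.T@d*100).round(2),'spin',round(s,3),'q7',o['joint_positions'].round(2)[[0,6]],'tilt',np.round(R[2],3))
def st():
    o=r.observe();print('t',round(o['clock'],2),'tray',wt(o['ee_pos']).round(1),'z',o['ee_pos'][2].round(4),'F',o['contact_force'].round(1),'open',round(o['opening'],4))
E
python3 - <<'E'
from g import *
print(tw(-120,-68)); go(.40,.33,.25); go(*tw(-120,-68),.25)
t=cam('top');s=cam('scene')
for a,b in(((325.1,249),(305,256.4)),((345.7,248.6),(286.4,265.9)),((301.1,251.4),(323.1,246.6))): print(tri(t,a,s,b))
E
```

```text
[ 0.43900514 -0.04900547]
lin cm [-29.08 -19.54  -0.27] spin -0.364 q7 [-1.31 -0.09] tilt [-0.    -0.001 -1.   ]
lin cm [-43.5  -54.81  -0.25] spin -0.364 q7 [-1.31 -0.09] tilt [-0.    -0.001 -1.   ]
(array([0.52830453, 0.00078642, 0.06274764]), np.float64(0.0021058026031490454))
(array([ 0.52976384, -0.04326397,  0.05958282]), np.float64(0.00011373923086420213))
(array([0.52213988, 0.05027502, 0.06229494]), np.float64(0.0015165947538141535))
```

apply_moves([
  {"linear":[-29.1,-19.5,0],"spin":-0.364,"gripper":0},
  {"linear":[-29.1,-19.5,0],"spin":-0.364,"gripper":0},
  {"linear":[-29.1,-19.5,0],"spin":-0.364,"gripper":0},
  {"linear":[-29.1,-19.5,0],"spin":-0.364,"gripper":0},
  {"linear":[-29.1,-19.5,0],"spin":-0.364,"gripper":0},
  {"linear":[-29.1,-19.5,0],"spin":-0.364,"gripper":0},
  {"linear":[-29.1,-19.5,0],"spin":-0.364,"gripper":0},
  {"linear":[-29.1,-19.5,0],"spin":-0.364,"gripper":0},
  {"linear":[-43.5,-54.8,0],"spin":-0.364,"gripper":0},
  {"linear":[-43.5,-54.8,0],"spin":-0.364,"gripper":0},
  {"linear":[-43.5,-54.8,0],"spin":-0.364,"gripper":0},
  {"linear":[-43.5,-54.8,0],"spin":-0.364,"gripper":0},
  {"linear":[-43.5,-54.8,0],"spin":-0.364,"gripper":0},
  {"linear":[-43.5,-54.8,0],"spin":-0.364,"gripper":0},
  {"linear":[-43.5,-54.8,0],"spin":-0.364,"gripper":0},
  {"linear":[-43.5,-54.8,0],"spin":-0.364,"gripper":0},
  {"linear":[-43.5,-54.8,0],"spin":-0.364,"gripper":0},
  {"linear":[-43.5,-54.8,0],"spin":-0.364,"gripper":0},
  {"linear":[-43.5,-54.8,0],"spin":-0.364,"gripper":0},
])

```text
clock: 1.88
ee_pos: [0.4391, -0.0539, 0.2479]
orientation: [0.0, -0.035, 0.999, -0.0]
contact_force: [-0.9, 1.2, 0.5]
opening: 0.0006
grasp_force: 0.0
```

```bash
python3 - <<'E'
from g import *
st(); go(*tw(-120,-68),.25)
E
```

```text
t 1.88 tray [-120.3  -72.8] z 0.2479 F [-0.9  1.2  0.5] open 0.0006
lin cm [-0.03  0.48 -0.21] spin -0.008 q7 [-0.53  1.61] tilt [-0.001 -0.    -1.   ]
```

apply_moves([
  {"linear":[0,0.5,0],"spin":0,"gripper":0},
  {"linear":[0,0.5,0],"spin":0,"gripper":0},
  {"linear":[0,0.5,0],"spin":0,"gripper":0},
])

```text
clock: 2.13
ee_pos: [0.4386, -0.0421, 0.2474]
orientation: [-0.0, -0.04, 0.999, 0.0]
contact_force: [-0.5, -0.0, 0.6]
opening: 0.0007
grasp_force: 0.0
```

apply_moves([
  {"linear":[-4.1,0,0],"spin":0,"gripper":0},
  {"linear":[-8.2,0,0],"spin":0,"gripper":0},
])

```text
clock: 2.3
ee_pos: [0.5208, -0.0359, 0.2483]
orientation: [0.001, -0.04, 0.999, 0.001]
contact_force: [0.8, -0.5, 1.6]
opening: 0.0005
grasp_force: 0.0
```

apply_moves([
  {"linear":[0,0,0],"spin":0,"gripper":0},
])

```text
clock: 2.38
ee_pos: [0.5248, -0.0338, 0.2444]
orientation: [-0.002, -0.042, 0.999, -0.002]
contact_force: [-0.8, 1.5, -0.1]
opening: 0.0007
grasp_force: 0.0
```

apply_moves([
  {"linear":[0,0,0],"spin":0,"gripper":0},
])

```text
clock: 2.47
ee_pos: [0.5213, -0.0356, 0.2456]
orientation: [-0.002, -0.041, 0.999, -0.001]
contact_force: [-0.3, -0.0, 0.1]
opening: 0.0003
grasp_force: 0.0
```

apply_moves([
  {"linear":[0,0,0],"spin":0,"gripper":0},
  {"linear":[0,0,0],"spin":0,"gripper":0},
  {"linear":[0,0,0],"spin":0,"gripper":0},
])

```text
clock: 2.72
ee_pos: [0.5198, -0.0373, 0.2482]
orientation: [0.001, -0.039, 0.999, 0.001]
contact_force: [0.3, 0.7, -0.3]
opening: 0.0006
grasp_force: 0.0
```

```bash
python3 - <<'E'
from g import *
st(); go(*tw(-115,-68),.2482); go(*tw(-115,-68),.085)
E
```

```text
t 2.72 tray [-38.5 -62.6] z 0.2482 F [ 0.3  0.7 -0.3] open 0.0006
lin cm [ 7.65 -0.54 -0.01] spin -0.0 q7 [-0.53  1.68] tilt [-0.001  0.001 -1.   ]
lin cm [ 7.67 -0.56 16.31] spin -0.0 q7 [-0.53  1.68] tilt [-0.001  0.001 -1.   ]
```

apply_moves([
  {"linear":[7.65,-0.5,0],"spin":0,"gripper":0},
  {"linear":[7.65,-0.5,0],"spin":0,"gripper":0},
  {"linear":[7.65,-0.5,4],"spin":0,"gripper":0},
  {"linear":[7.65,-0.5,8],"spin":0,"gripper":0},
  {"linear":[7.65,-0.5,12],"spin":0,"gripper":0},
  {"linear":[7.65,-0.5,15],"spin":0,"gripper":0},
  {"linear":[7.65,-0.5,16.3],"spin":0,"gripper":0},
  {"linear":[7.65,-0.5,16.3],"spin":0,"gripper":0},
  {"linear":[7.65,-0.5,16.3],"spin":0,"gripper":0},
  {"linear":[7.65,-0.5,16.3],"spin":0,"gripper":0},
])

```text
clock: 3.55
ee_pos: [0.4454, -0.0482, 0.0861]
orientation: [0.001, -0.039, 0.999, 0.0]
contact_force: [0.8, 0.6, 0.1]
opening: 0.0004
grasp_force: 0.0
```

```bash
python3 - <<'E'
from g import *
st(); go(*tw(-33,-68),.085)
E
```

```text
t 3.55 tray [-113.6  -67.7] z 0.0861 F [0.8 0.6 0.1] open 0.0004
lin cm [-8.06 -0.03  0.13] spin -0.0 q7 [-0.53  1.73] tilt [-0.003  0.001 -1.   ]
```

apply_moves([
  {"linear":[-4.0,0,0],"spin":0,"gripper":0},
  {"linear":[-8.1,0,0],"spin":0,"gripper":0},
  {"linear":[-7.5,0,0],"spin":0,"gripper":0},
  {"linear":[-4.0,0,0],"spin":0,"gripper":0},
  {"linear":[0,0,0],"spin":0,"gripper":0},
  {"linear":[0,0,0],"spin":0,"gripper":0},
  {"linear":[0,0,0],"spin":0,"gripper":0},
])

```text
clock: 4.13
ee_pos: [0.4435, -0.048, 0.0857]
orientation: [0.001, -0.039, 0.999, 0.001]
contact_force: [1.2, 0.9, -0.2]
opening: 0.0006
grasp_force: 0.0
```

```bash
python3 - <<'E'
from g import *
st(); 
d=cam('scene')
cv2.imwrite('pics/s1.png',cv2.resize(d['frame'][180:330,220:420],None,fx=4,fy=4,interpolation=cv2.INTER_CUBIC))
go(*tw(-115,-25),.085)
E
```

```text
t 4.13 tray [-115.4  -67.4] z 0.0857 F [ 1.2  0.9 -0.2] open 0.0006
lin cm [0.14 4.24 0.13] spin -0.0 q7 [-0.55  1.73] tilt [-0.004  0.002 -1.   ]
```

View pics/s1.png

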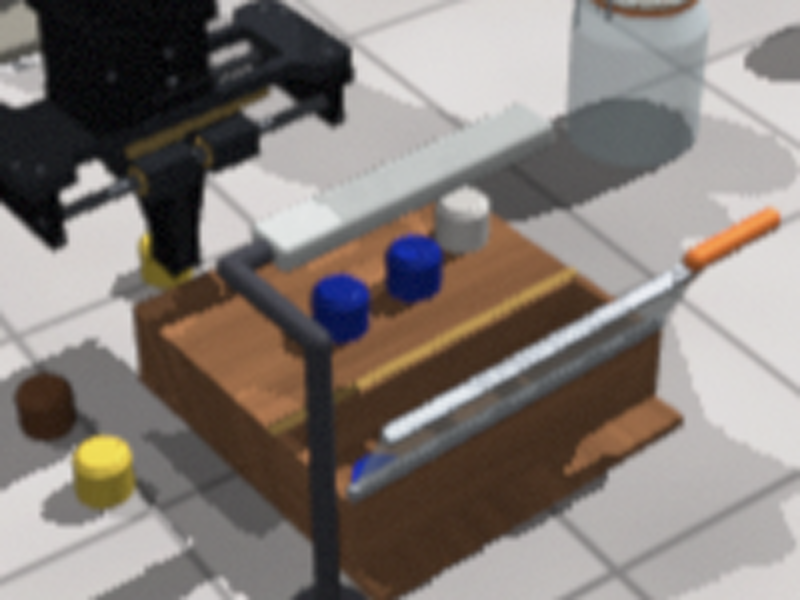

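The first blue stopper is in the trough, at crop (372,468) behind the clear lid. The other two and the white are undisturbed. Next is the lane at -25.

apply_moves([
  {"linear":[0,3.5,0],"spin":0,"gripper":0},
  {"linear":[0,4.2,0],"spin":0,"gripper":0},
  {"linear":[0,4.2,0],"spin":0,"gripper":0},
  {"linear":[0,4.2,0],"spin":0,"gripper":0},
  {"linear":[0,4.2,0],"spin":0,"gripper":0},
])

```text
clock: 4.6
ee_pos: [0.4421, -0.0071, 0.085]
orientation: [0.001, -0.039, 0.999, -0.0]
contact_force: [-0.5, -0.3, 0.5]
opening: 0.0002
grasp_force: 0.0
```

```bash
python3 - <<'E'
from g import *
st(); go(*tw(-33,-25),.085)
E
```

```text
t 4.6 tray [-113.6  -26.5] z 0.085 F [-0.5 -0.3  0.5] open 0.0002
lin cm [-8.06  0.15  0.01] spin -0.001 q7 [-0.61  1.62] tilt [-0.001 -0.    -1.   ]
```

apply_moves([
  {"linear":[-4.0,0.1,0],"spin":0,"gripper":0},
  {"linear":[-8.1,0.1,0],"spin":0,"gripper":0},
  {"linear":[-7.5,0.1,0],"spin":0,"gripper":0},
  {"linear":[-4.0,0.1,0],"spin":0,"gripper":0},
  {"linear":[0,0,0],"spin":0,"gripper":0},
  {"linear":[0,3,0],"spin":0,"gripper":0},
  {"linear":[0,5.0,0],"spin":0,"gripper":0},
  {"linear":[0,5.0,0],"spin":0,"gripper":0},
  {"linear":[0,5.0,0],"spin":0,"gripper":0},
  {"linear":[0,5.0,0],"spin":0,"gripper":0},
])

```text
clock: 5.43
ee_pos: [0.4379, 0.0423, 0.0847]
orientation: [0.0, -0.039, 0.999, -0.0]
contact_force: [0.3, -0.4, 0.0]
opening: 0.0001
grasp_force: 0.0
```

```bash
python3 - <<'E'
from g import *
st(); go(*tw(-33,24.7),.085)
for n,w in(('top',(255,195,370,300)),('scene',(255,200,400,330))):
    d=cam(n)
    for a,c,m in blobs(d,'blue',w): P=fitpts(d,m); p=np.median(P,0); print(n,a,c,wt(p).round(),p[2].round(3))
E
```

```text
t 5.43 tray [-114.    23.2] z 0.0847 F [ 0.3 -0.4  0. ] open 0.0001
lin cm [-8.1   0.17 -0.03] spin -0.001 q7 [-0.69  1.5 ] tilt [-0. -0. -1.]
top 138 [301.  251.4] [-31.  24.] 0.078
scene 160 [323.1 246.6] [-20.  17.] 0.073
```

apply_moves([
  {"linear":[-4.0,0.1,0],"spin":0,"gripper":0},
  {"linear":[-8.1,0.1,0],"spin":0,"gripper":0},
  {"linear":[-7.5,0.1,0],"spin":0,"gripper":0},
  {"linear":[-4.0,0.1,0],"spin":0,"gripper":0},
  {"linear":[0,0,0],"spin":0,"gripper":0},
  {"linear":[0,0,-4],"spin":0,"gripper":0},
  {"linear":[0,0,-8],"spin":0,"gripper":0},
  {"linear":[0,0,-12],"spin":0,"gripper":0},
  {"linear":[0,0,-16],"spin":0,"gripper":0},
  {"linear":[0,0,-16],"spin":0,"gripper":0},
])

```text
clock: 6.37
ee_pos: [0.4404, 0.0429, 0.2517]
orientation: [0.005, -0.038, 0.999, 0.002]
contact_force: [0.2, -0.3, -0.9]
opening: 0.0002
grasp_force: 0.0
```

```bash
python3 - <<'E'
from g import *
st(); ims=[]
for n,w in(('top',(255,195,370,300)),('scene',(255,200,400,330))):
    d=cam(n)
    for a,c,m in blobs(d,'blue',w)+(blobs(d,'orange',(230,178,270,192)) if n=='top' else blobs(d,'orange',(385,230,418,255))): P=fitpts(d,m); p=np.median(P,0); print(n,a,c,wt(p).round(),p[2].round(3))
    x,y=(220,160) if n=='top' else (220,190)
    ims.append(cv2.resize(d['frame'][y:y+150,x:x+200],None,fx=2,fy=2,interpolation=cv2.INTER_CUBIC))
    if n=='top': T0=d
    else: print('bar tri',tri(T0,blobs(T0,'orange',(230,178,270,192))[0][1],d,blobs(d,'orange',(385,230,418,255))[0][1]))
cv2.imwrite('pics/p3.png',np.hstack(ims))
print('bar exp',tw(105,119.5),tw(105,125))
go(*tw(160,180),.25,np.pi/2+A)
go(*tw(160,180),.25,-np.pi/2+A)
E
```

```text
t 6.37 tray [-111.4   23.5] z 0.2517 F [ 0.2 -0.3 -0.9] open 0.0002Traceback (most recent call last):
  File "<stdin>", line 9, in <module>
IndexError: list index out of range
```

```bash
sed -i "s/(H<14)&(S>200)&(V>140)/(H<20)\&(S>170)\&(V>150)/" m.py; python3 - <<'E'
from g import *
ims=[];B=[]
for n,w,wo in(('top',(255,195,370,300),(225,172,270,195)),('scene',(255,200,400,330),(385,225,420,258))):
    d=cam(n)
    for k,ww in(('blue',w),('orange',wo)):
        for a,c,m in blobs(d,k,ww):
            P=fitpts(d,m); p=np.median(P,0); print(n,k,a,c,wt(p).round(),p[2].round(3))
            if k=='orange': B.append((d,c))
    x,y=(220,160) if n=='top' else (220,190)
    ims.append(cv2.resize(d['frame'][y:y+150,x:x+200],None,fx=2,fy=2,interpolation=cv2.INTER_CUBIC))
cv2.imwrite('pics/p3.png',np.hstack(ims))
if len(B)==2: print('bar tri',tri(*B[0],*B[1]))
print('bar exp',tw(105,119.5))
go(*tw(160,180),.25,np.pi/2+A)
go(*tw(160,180),.25,-np.pi/2+A)
E
```

```text
top orange 112 [249.7 184.1] [104. 118.] 0.123
scene orange 74 [402.8 239.4] [109. 111.] 0.121
bar tri (array([0.64906157, 0.15345478, 0.11612006]), np.float64(0.0008676378462464268))
bar exp [0.64860046 0.15556983]
lin cm [-27.45  15.67  -0.68] spin 1.569 q7 [-0.74  1.39] tilt [ 0.001 -0.    -1.   ]
lin cm [-27.45  15.67  -0.68] spin -1.572 q7 [-0.74  1.39] tilt [ 0.001 -0.    -1.   ]
```

View pics/p3.png

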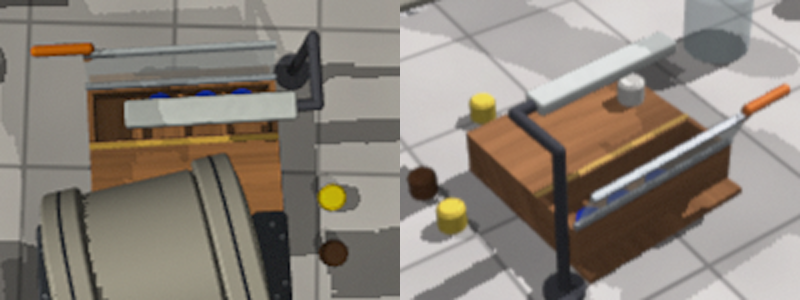

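All three blue stoppers are in the trough, at left-panel (160,96), (205,95) and (242,93). White is still on the deck, and the bar sits where expected. Now I go behind the bar.

apply_moves([
  {"linear":[-26.4,11.65,0],"spin":0,"gripper":0},
  {"linear":[-26.4,11.65,0],"spin":0,"gripper":0},
  {"linear":[-26.4,11.65,0],"spin":0,"gripper":0},
  {"linear":[-26.4,11.65,0],"spin":0,"gripper":0},
  {"linear":[-26.4,11.65,0],"spin":0,"gripper":0},
  {"linear":[-26.4,11.65,0],"spin":0,"gripper":0},
  {"linear":[-26.4,11.65,0],"spin":0,"gripper":0},
  {"linear":[-26.4,11.65,0],"spin":0,"gripper":0},
  {"linear":[-26.4,11.65,0],"spin":0,"gripper":0},
  {"linear":[-26.4,11.65,0],"spin":0,"gripper":0},
  {"linear":[-26.4,11.65,0],"spin":0,"gripper":0},
])

```text
clock: 7.48
ee_pos: [0.6908, 0.1788, 0.2445]
orientation: [-0.0, -0.038, 0.999, -0.0]
contact_force: [-0.4, -0.0, 0.3]
opening: 0.0006
grasp_force: 0.0
```

```bash
python3 - <<'E'
from g import *
st(); go(*tw(152,140),.125)
E
```

```text
t 7.48 tray [148.9 139.3] z 0.2445 F [-0.4 -0.   0.3] open 0.0006
lin cm [-0.31  0.07 11.95] spin -0.002 q7 [-0.65  1.5 ] tilt [ 0.001 -0.    -1.   ]
```

apply_moves([
  {"linear":[-0.3,0,3],"spin":0,"gripper":0},
  {"linear":[-0.3,0,6],"spin":0,"gripper":0},
  {"linear":[-0.3,0,9],"spin":0,"gripper":0},
  {"linear":[-0.3,0,11],"spin":0,"gripper":0},
  {"linear":[-0.3,0,12],"spin":0,"gripper":0},
  {"linear":[-0.3,0,12],"spin":0,"gripper":0},
  {"linear":[0.5,0,12],"spin":0,"gripper":0},
  {"linear":[1.3,0,12],"spin":0,"gripper":0},
  {"linear":[2.0,0,12],"spin":0,"gripper":0},
  {"linear":[2.5,0,12],"spin":0,"gripper":0},
  {"linear":[3.0,0,12],"spin":0,"gripper":0},
  {"linear":[3.5,0,12],"spin":0,"gripper":0},
  {"linear":[4.0,0,12],"spin":0,"gripper":0},
  {"linear":[4.4,0,12],"spin":0,"gripper":0},
  {"linear":[4.8,0,12],"spin":0,"gripper":0},
  {"linear":[5.1,0,12],"spin":0,"gripper":0},
  {"linear":[5.4,0,12],"spin":0,"gripper":0},
  {"linear":[5.7,0,12],"spin":0,"gripper":0},
  {"linear":[5.7,0,12],"spin":0,"gripper":0},
])

```text
clock: 9.07
ee_pos: [0.6341, 0.1757, 0.1245]
orientation: [-0.0, -0.039, 0.999, 0.0]
contact_force: [-0.4, 0.5, -0.3]
opening: 0.0004
grasp_force: 0.0
```

```bash
python3 - <<'E'
from g import *
st(); d=cam('scene')
for a,c,m in blobs(d,'orange',(340,200,430,275)): p=np.median(fitpts(d,m),0); print(a,c,wt(p).round(),p[2])
E
```

```text
t 9.07 tray [ 92.2 140.7] z 0.1245 F [-0.4  0.5 -0.3] open 0.0004
```

apply_moves([
  {"linear":[0.3,0,0],"spin":0,"gripper":0},
  {"linear":[0.6,0,0],"spin":0,"gripper":0},
  {"linear":[0.6,0,0],"spin":0,"gripper":0},
  {"linear":[0.6,0,0],"spin":0,"gripper":0},
  {"linear":[0.6,0,0],"spin":0,"gripper":0},
  {"linear":[0.6,0,0],"spin":0,"gripper":0},
])

```text
clock: 9.62
ee_pos: [0.6287, 0.1753, 0.1246]
orientation: [0.0, -0.039, 0.999, 0.0]
contact_force: [0.5, 0.3, -0.6]
opening: 0.0008
grasp_force: 0.0
```

```bash
python3 - <<'E'
from g import *
st(); d=cam('scene'); t=cam('top')
for e in(d,t):
  for a,c,m in blobs(e,'orange',(340,180,430,275) if e is d else (225,170,275,240)): p=np.median(fitpts(e,m),0); print(a,c,wt(p).round(),p[2])
cv2.imwrite('pics/p4.png',cv2.resize(d['frame'][150:330,240:480],None,fx=3,fy=3,interpolation=cv2.INTER_CUBIC))
E
```

```text
t 9.62 tray [ 86.7 140.7] z 0.1246 F [ 0.5  0.3 -0.6] open 0.0008
52 [370.5 230.9] [ 30. 100.] 0.10027766473447125
124 [256.8 231.9] [ 14. 111.] 0.08046505688848354
```

View pics/p4.png

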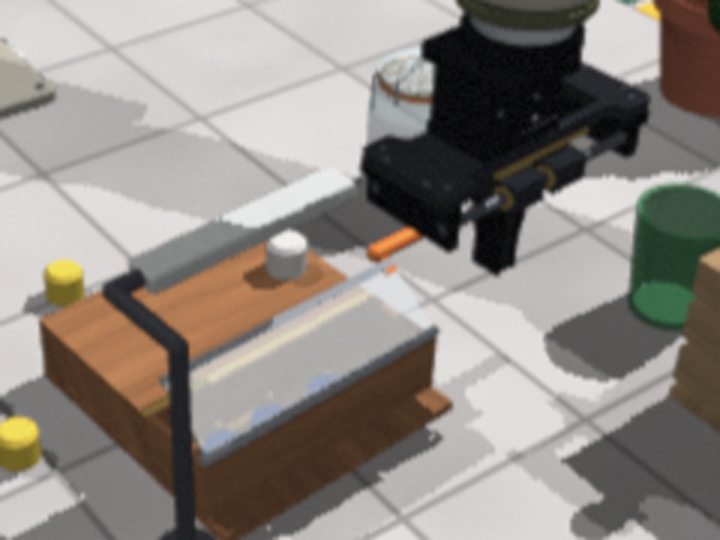

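The lid has fallen and the three blue stoppers show through it. The bar still reads a bit high, so it may have been settling. I retreat upward and recheck.

apply_moves([
  {"linear":[0,0,-3],"spin":0,"gripper":0},
  {"linear":[0,0,-6],"spin":0,"gripper":0},
  {"linear":[0,0,-9],"spin":0,"gripper":5.5},
  {"linear":[0,0,-12],"spin":0,"gripper":5.5},
  {"linear":[0,0,-12.5],"spin":0,"gripper":5.5},
  {"linear":[3,-1,-12.5],"spin":0,"gripper":5.5},
  {"linear":[6,-2,-12.5],"spin":0,"gripper":5.5},
  {"linear":[9,-4,-12.5],"spin":0,"gripper":5.5},
  {"linear":[12,-6,-12.5],"spin":0,"gripper":5.5},
  {"linear":[13.3,-6.8,-12.5],"spin":0,"gripper":5.5},
  {"linear":[13.3,-6.8,-12.5],"spin":0,"gripper":5.5},
  {"linear":[13.3,-6.8,-12.5],"spin":0,"gripper":5.5},
])

```text
clock: 10.72
ee_pos: [0.5012, 0.097, 0.2499]
orientation: [0.0, -0.039, 0.999, 0.001]
contact_force: [0.4, -0.2, 0.6]
opening: 0.053
grasp_force: 0.0
```

```bash
python3 - <<'E'
from g import *
st(); d=cam('scene'); w=cam('wrist')
for a,c,m in blobs(d,'orange',(340,180,430,275)): p=np.median(fitpts(d,m),0); print(a,c,wt(p).round(),p[2])
for a,c,m in blobs(d,'white',(320,222,350,248)): P=fitpts(d,m);P=P[P[:,2]<.1]; print('white scene',a,c,wt(np.median(P,0)).round(1),P[:,2].max(),wt(P[P[:,2]>.074].mean(0)))
for a,c,m in blobs(w,'white',(0,0,640,480)):
    P=fitpts(w,m); q=P[(P[:,2]>.074)&(P[:,2]<.082)]
    if len(q)>60: print('white wrist',a,c,wt(q.mean(0)).round(1),q[:,2].mean(),len(q))
cv2.imwrite('pics/w5.png',np.hstack([cv2.resize(w['frame'],(400,300)),cv2.resize(d['frame'][180:330,220:420],(400,300))]))
E
```

```text
t 10.72 tray [-46.6  72.7] z 0.2499 F [ 0.4 -0.2  0.6] open 0.053
55 [369.3 240.9] [ 18. 116.] 0.06165741042508821
  return _methods._mean(a, axis=axis, dtype=dtype,
  ret = um.true_divide(
Traceback (most recent call last):
ValueError: zero-size array to reduction operation maximum which has no identity
```

Lid shut (bar z 0.062 at tray x 18). Now I measure white from the wrist camera.

```bash
python3 - <<'E'
from g import *
d=cam('scene'); w=cam('wrist')
rz=w['range_z']; ok=(rz>0)
v,u=np.nonzero(ok); o=ray(w,0,0)[0]; R=w['V'][:3,:3]
C=np.c_[(u-w['cx'])/w['f'],-(v-w['cy'])/w['f'],-np.ones(len(u))]
P=o+(C@R)*rz[v,u][:,None]
tt=(P[:,:2]-O)@T*1000
m=(P[:,2]>.073)&(P[:,2]<.083)&(abs(tt[:,0]+46)<30)&(abs(tt[:,1]-72)<30)
print(m.sum(), tt[m].mean(0),tt[m].min(0),tt[m].max(0),P[m,2].mean())
m2=(P[:,2]>.045)&(P[:,2]<.06)&(abs(tt[:,0]+80)<15)&(abs(tt[:,1]-50)<30); print('deck',m2.sum(),P[m2,2].mean())
cv2.imwrite('pics/w5.png',np.hstack([cv2.resize(w['frame'],(400,300)),cv2.resize(d['frame'][180:330,220:420],(400,300))]))
E
```

```text
1136 [-47.07486102  69.88630043] [-60.98257205  55.35715099] [-31.63094452  84.43646205] 0.07762504598773157
deck 2879 0.05271369507825158
```

View pics/w5.png

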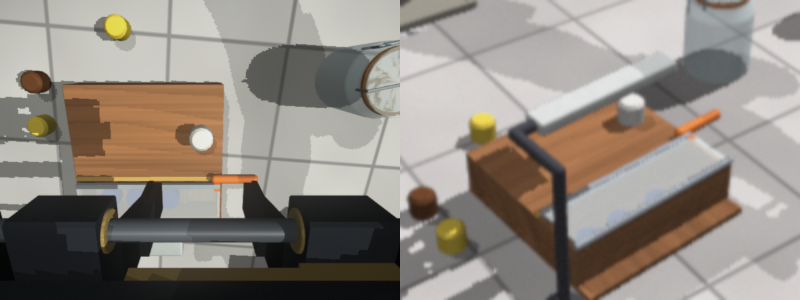

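The lid is flat shut with the blues underneath, seen in the right panel. White is at left-panel (202,139), tray (-46.5, 70), top z 0.078 and deck z 0.053, so the grasp heights check out.

apply_moves([
  {"linear":[0,-0.25,4],"spin":0,"gripper":5.5},
  {"linear":[0,-0.25,8],"spin":0,"gripper":5.5},
  {"linear":[0,-0.25,11],"spin":0,"gripper":5.5},
  {"linear":[0,-0.25,13.5],"spin":0,"gripper":5.5},
  {"linear":[0,-0.25,15.5],"spin":0,"gripper":5.5},
  {"linear":[0,-0.25,16.4],"spin":0,"gripper":5.5},
  {"linear":[0,-0.25,16.7],"spin":0,"gripper":5.5},
  {"linear":[0,-0.25,16.7],"spin":0,"gripper":5.5},
  {"linear":[0,-0.25,16.7],"spin":0,"gripper":2.5},
  {"linear":[0,-0.25,16.7],"spin":0,"gripper":2.5},
  {"linear":[0,-0.25,16.7],"spin":0,"gripper":2.5},
  {"linear":[0,-0.25,16.7],"spin":0,"gripper":2.5},
  {"linear":[0,-0.25,16.7],"spin":0,"gripper":2.5},
  {"linear":[0,-0.25,16.7],"spin":0,"gripper":2.5},
], force=15)

```text
clock: 12.08
ee_pos: [0.5018, 0.0948, 0.083]
orientation: [0.0, -0.039, 0.999, 0.0]
contact_force: [-1.1, 0.1, 3.5]
opening: 0.0292
grasp_force: 15.0
```

apply_moves([
  {"linear":[0,0,-1],"spin":0,"gripper":2.5},
  {"linear":[0,0,-3],"spin":0,"gripper":2.5},
  {"linear":[0,0,-6],"spin":0,"gripper":2.5},
  {"linear":[0,0,-9],"spin":0,"gripper":2.5},
  {"linear":[0,0,-12],"spin":0,"gripper":2.5},
  {"linear":[0,0,-15],"spin":0,"gripper":2.5},
  {"linear":[0,0,-16.7],"spin":0,"gripper":2.5},
  {"linear":[0,0,-16.7],"spin":0,"gripper":2.5},
])

```text
clock: 12.75
ee_pos: [0.5031, 0.0946, 0.2541]
orientation: [0.003, -0.039, 0.999, 0.001]
contact_force: [-0.0, -0.6, 0.2]
opening: 0.0293
grasp_force: 15.0
```

```bash
python3 - <<'E'
from g import *
st(); go(.4514,-.3463,.25)
for n in('top','scene'):
    b=cam(n);h=cv2.cvtColor(b['frame'],cv2.COLOR_BGR2HSV); m=((h[...,0]>98)&(h[...,0]<115)&(h[...,1]>100)).astype(np.uint8); k=np.zeros_like(m)
    if n=='top': k[250:335,440:540]=1
    else: k[275:350,75:175]=1
    P=fitpts(b,m*k>0); R=P[(P[:,2]>.044)&(P[:,2]<.056)]; print(n,len(R),cv2.minEnclosingCircle(R[:,:2].astype(np.float32)),P[:,2].max())
    F=P[np.hypot(P[:,0]-.4514,P[:,1]+.3463)<.025]; print('floor',np.median(F[:,2]),len(F))
E
```

```text
t 12.75 tray [-44.8  70.2] z 0.2541 F [-0.  -0.6  0.2] open 0.0293
lin cm [  8.58 -43.56   0.25] spin -0.001 q7 [-0.82  1.41] tilt [-0.006  0.002 -1.   ]
top 483 ((0.4509429335594177, -0.34607216715812683), 0.06738663464784622) 0.055610228789701344
floor 0.006239739638693398 404
scene 471 ((0.4549380838871002, -0.3470069169998169), 0.06818614900112152) 0.05247352290673091
floor 0.003787465184792671 390
```

apply_moves([
  {"linear":[2,-3,0],"spin":0,"gripper":2.5},
  {"linear":[4,-6,0],"spin":0,"gripper":2.5},
  {"linear":[6,-9,0],"spin":0,"gripper":2.5},
  {"linear":[8,-12,0],"spin":0,"gripper":2.5},
  {"linear":[8.5,-15,0],"spin":0,"gripper":2.5},
  {"linear":[8.5,-18,0],"spin":0,"gripper":2.5},
  {"linear":[8.5,-21,0],"spin":0,"gripper":2.5},
  {"linear":[8.5,-24,0],"spin":0,"gripper":2.5},
  {"linear":[8.5,-27,0],"spin":0,"gripper":2.5},
  {"linear":[8.5,-30,0],"spin":0,"gripper":2.5},
  {"linear":[8.5,-33,0],"spin":0,"gripper":2.5},
  {"linear":[8.5,-36,0],"spin":0,"gripper":2.5},
  {"linear":[8.5,-39,0],"spin":0,"gripper":2.5},
  {"linear":[8.5,-42,0],"spin":0,"gripper":2.5},
  {"linear":[8.5,-43.5,0],"spin":0,"gripper":2.5},
  {"linear":[8.5,-43.5,0],"spin":0,"gripper":2.5},
  {"linear":[8.5,-43.5,0],"spin":0,"gripper":2.5},
  {"linear":[8.5,-43.5,0],"spin":0,"gripper":2.5},
])

```text
clock: 14.35
ee_pos: [0.4504, -0.3449, 0.2486]
orientation: [-0.001, -0.039, 0.999, 0.001]
contact_force: [-0.5, 0.5, 0.3]
opening: 0.0295
grasp_force: 15.0
```

```bash
python3 - <<'E'
from g import *
st(); go(.4525,-.3465,.037)
E
```

```text
t 14.35 tray [-131.8 -363.9] z 0.2486 F [-0.5  0.5  0.3] open 0.0295
lin cm [-0.23 -0.19 21.16] spin -0.0 q7 [-0.28  2.46] tilt [ 0.002  0.001 -1.   ]
```

apply_moves([
  {"linear":[-0.2,-0.2,3],"spin":0,"gripper":2.5},
  {"linear":[-0.2,-0.2,6],"spin":0,"gripper":2.5},
  {"linear":[-0.2,-0.2,9],"spin":0,"gripper":2.5},
  {"linear":[-0.2,-0.2,12],"spin":0,"gripper":2.5},
  {"linear":[-0.2,-0.2,14.5],"spin":0,"gripper":2.5},
  {"linear":[-0.2,-0.2,17],"spin":0,"gripper":2.5},
  {"linear":[-0.2,-0.2,19],"spin":0,"gripper":2.5},
  {"linear":[-0.2,-0.2,20],"spin":0,"gripper":2.5},
  {"linear":[-0.2,-0.2,20.5],"spin":0,"gripper":2.5},
  {"linear":[-0.2,-0.2,20.5],"spin":0,"gripper":2.5},
  {"linear":[-0.2,-0.2,20.5],"spin":0,"gripper":2.5},
])

```text
clock: 15.27
ee_pos: [0.4536, -0.3476, 0.0455]
orientation: [0.001, -0.039, 0.999, -0.0]
contact_force: [-0.5, 0.3, 0.3]
opening: 0.0293
grasp_force: 15.0
```

apply_moves([
  {"linear":[0,0,0.2],"spin":0,"gripper":2.5},
  {"linear":[0,0,0.4],"spin":0,"gripper":2.5},
  {"linear":[0,0,0.4],"spin":0,"gripper":2.5},
])

```text
clock: 15.52
ee_pos: [0.4532, -0.3475, 0.0408]
orientation: [0.0, -0.039, 0.999, -0.0]
contact_force: [-0.3, 0.2, 0.1]
opening: 0.0293
grasp_force: 15.0
```

apply_moves([
  {"linear":[0,0,0.15],"spin":0,"gripper":2.5},
  {"linear":[0,0,0.3],"spin":0,"gripper":2.5},
  {"linear":[0,0,0.3],"spin":0,"gripper":2.5},
  {"linear":[0,0,0.3],"spin":0,"gripper":2.5},
])

```text
clock: 15.85
ee_pos: [0.4529, -0.3475, 0.0374]
orientation: [-0.0, -0.039, 0.999, 0.0]
contact_force: [0.1, -0.8, -1.3]
opening: 0.0291
grasp_force: 15.0
```

apply_moves([
  {"linear":[0,0,0.1],"spin":0,"gripper":2.5},
  {"linear":[0,0,0.2],"spin":0,"gripper":2.5},
  {"linear":[0,0,0.2],"spin":0,"gripper":2.5},
])

```text
clock: 16.1
ee_pos: [0.453, -0.3477, 0.036]
orientation: [0.0, -0.039, 0.999, 0.0]
contact_force: [-1.6, 2.5, 6.9]
opening: 0.0294
grasp_force: 15.0
```

Contact with the bowl floor (7 N). I open gently and retreat.

apply_moves([
  {"linear":[0,0,-0.1],"spin":0,"gripper":3.2},
  {"linear":[0,0,-0.1],"spin":0,"gripper":3.6},
  {"linear":[0,0,-0.1],"spin":0,"gripper":4.2},
  {"linear":[0,0,-0.1],"spin":0,"gripper":4.2},
  {"linear":[0,0,-0.1],"spin":0,"gripper":4.2},
  {"linear":[0,0,-1],"spin":0,"gripper":4.2},
  {"linear":[0,0,-3],"spin":0,"gripper":4.2},
  {"linear":[0,0,-6],"spin":0,"gripper":4.2},
  {"linear":[0,0,-10],"spin":0,"gripper":4.2},
  {"linear":[0,0,-14],"spin":0,"gripper":4.2},
  {"linear":[0,0,-18],"spin":0,"gripper":4.2},
  {"linear":[0,0,-20],"spin":0,"gripper":4.2},
  {"linear":[0,0,-20],"spin":0,"gripper":4.2},
  {"linear":[0,0,-20],"spin":0,"gripper":4.2},
])

```text
clock: 17.27
ee_pos: [0.4533, -0.3479, 0.2369]
orientation: [0.001, -0.039, 0.999, -0.0]
contact_force: [0.6, 0.9, -1.0]
opening: 0.0421
grasp_force: 0.0
```

```bash
python3 - <<'E'
from g import *
st(); cv2.imwrite('pics/s9.png',cam('scene')['frame'][150:400,50:450])
E
```

```text
t 17.27 tray [-129.2 -367.1] z 0.2369 F [ 0.6  0.9 -1. ] open 0.0421
```

View pics/s9.png

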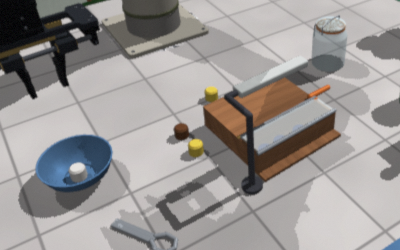

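White stands in the bowl at (77,172). The lid is shut, the gripper is clear, and the jar and opener are where they were.

```bash
python3 -c "
from cell import r
print(r.hand_in())"
```

```text
the job is handed in; nothing more can be done
None
```

I swept the three blue stoppers into the trough, dropped the lid fully shut, set the white stopper in the bowl, and handed the job in at about 17 s; I saw no contact with the lamp, jar, tumbler or opener.

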